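# Find the heavy side of the twine winder's flywheel on the roller stand

### The job

The orange flywheel of our moss-ball twine winder runs unevenly, so check its balance: lift it out of the wooden rack and set it down, without dropping it, with its shaft lying across the rollers of the stand and its steel weight still above the shaft. Then let go and leave it alone: it must turn by itself, not by your hand, until the heavy side has come to rest at the bottom. Leave the bottles, spool and scissors as they are.

Things in the scene. Friction and masses are not known exactly. Their poses are not given: they have to be found in the camera images.
- wheel_hub (a point): Centre of the orange flywheel, on the axis of its shaft, half-way through the disc. Its y axis runs along the shaft; x and z lie in the plane of the disc and turn with it. At the start the wheel stands upright in the wooden rack, shaft level, this point 76 mm above the table; it may lean up to 3 degrees.
- wheel_weight (a point): Centre of the steel slug, 28 mm across, set flush into the flywheel 40 mm from its centre: the heavy side, a bright steel spot on both faces. At the start it stands about 50 degrees from the top of the wheel. Set free on the rollers, the wheel swings to and fro and settles within about 3 s, this point lowest.
- wheel: The loose flywheel, about 0.44 kg: a grooved orange disc 120 mm in diameter, 18 mm thick, on a steel shaft 14 mm in diameter that reaches 50 mm to each side of the disc's middle. Same frame as wheel_hub. Faces flat but for a black boss 26 mm across at the shaft: the disc can be pinched from above across its 18 mm thickness at the top of the rim.
- stand: Fixed roller stand; origin mid-underside, axes as stand_seat. Plywood base 150 x 150 x 12 mm, two aluminium plates across y (outer faces 60 mm from the middle, tops 72 mm above the table), four free-turning black rollers 30 mm in diameter: a pair 35 mm to each side of the middle along y, the two of a pair 33 mm apart along x, axes 65 mm above the table.
- stand_seat (a point): Where the wheel's centre belongs on the roller stand, 79.5 mm above the table; z up, y along the direction in which the shaft must lie (either way round). The shaft rests in the notch between the two rollers of each pair; the disc hangs free between the pairs, 11 mm clear of the rollers on each side.
- rack: Fixed wooden rack in which the wheel stands at the start: base 150 x 70 x 10 mm, origin in the middle of its underside, z up, y along the wheel's shaft. Two walls 130 mm long along x, tops 56 mm above the table, 21.6 mm apart, hold the disc upright; the rim rests on two bars. The wheel lifts straight up out of it.
- tea: Green tea bottle, 62 mm diameter, 200 mm tall, loose; origin at the centre of its underside. Leave alone.
- sprayer: Clear spray bottle with a green head, 74 mm diameter, 198 mm tall, loose; origin at the centre of its underside. Leave alone.
- spool: Wooden twine spool, 60 mm diameter, 62 mm tall, loose; origin at the centre of its underside. Leave alone.
- scissors: Scissors with coral-pink handles lying flat, about 190 mm long along their x axis, 12 mm high, loose; origin near the rivet, on the table. Leave alone.

How it is judged:
By the outcome, as a careful person would: the job done as asked, in the order asked, and still so for the second after the job is handed in, with the robot touching nothing.
It also fails if it takes over 48 s, if anything falls off the work surface, if the arm or the gripper's body presses on something with over 40 N, if the wrist force passes 120 N, or if a joint passes its speed limit or range.

### The arm

A 7-joint arm with a two-finger parallel gripper is mounted at the origin on the work surface. World frame = base frame: x ahead of the robot, y to its left, z up, the work surface at z = 0. Lengths are in mm, angles in rad, forces in N, time in s.
With the tool pointing down it reaches from about 400 to 875 mm from the base axis. Payload 4.4 kg.
Tool frame: the origin (TCP) lies midway between the tips of the shut fingers; the grasp point (between the pads) lies 19 mm behind it; z points along the fingers, y is the line along which they close (so a half turn about z gives the same grasp; the last joint's range is limited). The gripper opens to 85 mm and grips with 20 to 120 N. Pads are 22 mm wide; open, the fingers measure 114 mm over their backs; the gripper's body (76 mm by 85 mm) begins 54 mm behind the grasp point. The pads swing forward as they close: fully open they stand 13 mm farther back than shut.
Start: joints at [1.25, 0.628, 0.038, 1.517, -0.027, 0.996, -0.02], TCP at [163.861, -629.021, 231.313] pointing down, gripper open.
Joint ranges: [-3.06, 3.06], [-0.37, 2.12], [-1.25, 1.32], [0.18, 2.47], [-1.1, 4.24], [0.23, 1.98], [-2.94, 2.94]. Speed limits (rad/s): [2.57, 2.57, 3.14, 3.14, 3.14, 3.14, 3.14].

### API

Orientations are given as [roll, pitch, yaw] about the fixed x, y, z axes, in that order (R = Rz(yaw) Ry(pitch) Rx(roll)).
In Python, from cell import read_state, get_image, finish_job gives the robot as it stands.
- The arm moves only by the tool send_rows, never from a script. Its argument "series" is a list of rows, each an object of numbers: "ax", "ay", "az": the turn, a rotation vector about the tool's x, y, z in rad; "dx", "dy", "dz": the shift along the tool's x, y, z in cm; "hand": the closure, from 0 (fully open) to 1 (shut). In form: [{"ax": .., "ay": .., "az": .., "dx": .., "dy": .., "dz": .., "hand": ..}, ...]. A call has 1 to 10 rows; each row is the pose to reach, as a shift and turn from the pose commanded when the call began, along the tool's axes at that moment; what a row does not reach only later rows make up. A row lasts 1/10 s, in which the tool goes at most 50 mm and 8.59 degrees, less where a joint would pass 70% of its speed; a pose out of reach is approached as far as the arm can. A call with a gripper value outside its range is refused whole. The fingers move at their own pace and stop on an object; the grip force is fixed at half the most. Time passes only in rows, so rows that repeat a pose let the fingers close. It gives the time, the measured TCP pose, the force, the opening and the grip force at its end, in the units of the state.
- read_state(): the state, without advancing time (a new reading comes with each control period).
- get_image(name): name is "side" or "top" or "wrist"; returns a dict with "pixels" (480x640x3 uint8, red, green, blue), "mtx" (3x3 intrinsics, pixels), "R" (3x3) and "t" (3): a world point X has camera coordinates R X + t. Camera axes: x right, y down, z forward; pixel columns grow to the right and rows downward; lengths in mm; the calibration is good to about 2 mm. The wrist camera is an equidistant fisheye: a pixel r from the principal point sees the ray r / f radians off the axis. A picture is of the moment at which its call begins. There is no depth.
- finish_job(): hands the job in; it is judged then, once.
The state is a dict: "clock": time; "qpos": joint angles; "qd": joint speeds; "tau": joint torques, N m; "eef_pos": TCP position; "tool_rot": TCP orientation; "force": force on the tool from outside, world axes, zero at the start; "torque": the same for the moment, N m; "width": finger opening in mm; "gripper_force": force on a finger pad.
Only numpy, scipy, OpenCV 4.12 (cv2) and the standard library are available. Lean on these libraries where they do the work, as an engineer would, in place of code of your own. Each camera call takes 0.05 s, during which the arm holds its last target. There are 200 camera calls.

## Working session

There is one attempt and no reset: what is moved stays moved. The work goes in short steps, Python scripts to look and compute and a tool call to move; the robot and the scene stay as the last step left them, time stands still between calls to the robot, and variables do not carry over. Pictures are saved under pics/ and viewed, at most 10 in all, crops included, and the job is handed in when it is done.

Besides the shell and the picture viewer there is one more tool, called after "Emit:" by a JSON object that holds its "method" and its "body", one argument or row to a line. send_rows: Moves the arm, as the interface text tells. Its arguments: {"type":"object","properties":{"series":{"type":"array","items":{"type":"object","properties":{"ax":{"type":"number"},"ay":{"type":"number"},"az":{"type":"number"},"dx":{"type":"number"},"dy":{"type":"number"},"dz":{"type":"number"},"hand":{"type":"number"}}}}},"required":["series"]}

```bash
mkdir -p pics
python3 - <<'E'
from cell import *
import cv2,numpy as np,pickle
s=read_state();print({k:np.round(v,3).tolist() for k,v in s.items()})
d={}
for n in("side","top"):
    g=get_image(n);d[n]=g;cv2.imwrite(f"pics/{n}0.png",g["pixels"][:,:,::-1]);print(n,np.round(g["mtx"],1).tolist(),np.round(g["R"],3).tolist(),np.round(g["t"],1).tolist(), np.round(-g["R"].T@g["t"]))
pickle.dump(d,open("im0.pkl","wb"))
E
```

```text
{'clock': 0.0, 'qpos': [1.25, 0.629, 0.038, 1.518, -0.027, 0.996, -0.02], 'qd': [-0.001, 0.0, -0.0, 0.001, 0.0, 0.002, -0.0], 'tau': [-0.0, -56.34, 1.226, -19.345, 0.011, 0.011, -0.0], 'eef_pos': [163.689, -628.393, 230.375], 'tool_rot': [-3.14, 0.0, 0.255], 'force': [0.825, -0.694, 0.764], 'torque': [-0.022, -0.022, 0.043], 'gripper_force': 0.0, 'width': 85.261}
side [[561.2, 0.0, 308.3], [0.0, 561.2, 243.2], [0.0, 0.0, 1.0]] [[0.934, -0.358, 0.004], [-0.205, -0.544, -0.814], [0.293, 0.759, -0.581]] [-527.3, 223.9, 911.7] [ 271. -759.  714.]
top [[508.0, 0.0, 319.2], [0.0, 508.0, 241.8], [0.0, 0.0, 1.0]] [[0.019, -1.0, 0.002], [-0.991, -0.019, -0.13], [0.13, 0.001, -0.991]] [70.5, 625.5, 1253.3] [ 456.   82. 1324.]
```

View pics/side0.png

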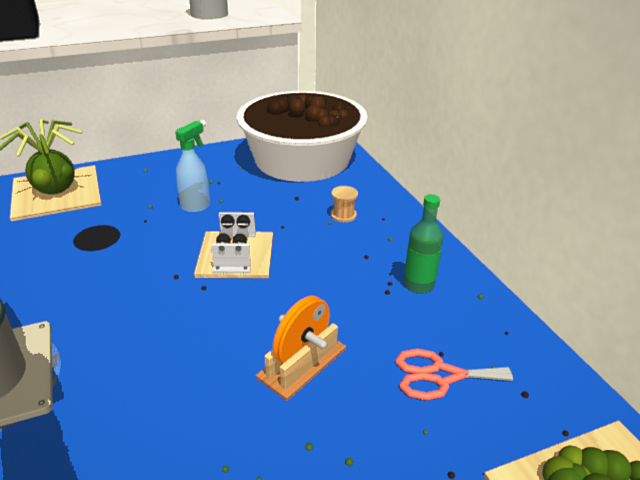

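View pics/top0.png

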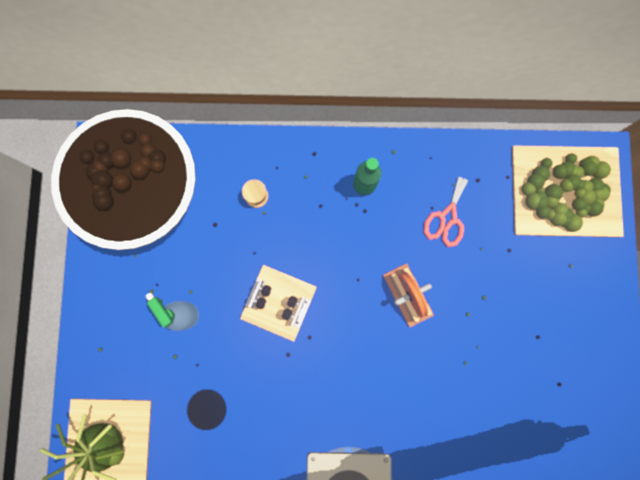

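The side view shows the wheel at about (302,330), with the steel spot at the upper right (319,313), and the stand at about (233,243). The top view shows the wheel at (408,294) and the stand at (279,303). Next I'll measure both.

```bash
cat > h.py <<'E'
import cv2,numpy as np
def ray(g,uv):
    uv=np.atleast_2d(uv).astype(float);K=g["mtx"]
    d=np.c_[(uv-K[:2,2])/K[0,0],np.ones(len(uv))]@g["R"]
    return -g["R"].T@g["t"],d
def plane(g,uv,z):
    c,d=ray(g,uv);return c+d*((z-c[2])/d[:,2])[:,None]
def tri(rays):
    A=np.zeros((3,3));b=np.zeros(3)
    for c,d in rays:
        d=d/np.linalg.norm(d);P=np.eye(3)-np.outer(d,d);A+=P;b+=P@c
    x=np.linalg.solve(A,b)
    return x,[np.linalg.norm((np.eye(3)-np.outer(d,d)/(d@d))@(x-c)) for c,d in rays]
def blobs(m,amin=30):
    n,l,st,ce=cv2.connectedComponentsWithStats(m.astype(np.uint8));return [(st[i],ce[i],l==i) for i in range(1,n) if st[i][4]>=amin]
E
python3 - <<'E'
from h import *;import pickle
d=pickle.load(open("im0.pkl","rb"))
out=[]
for n,c1,c2 in(("side",(250,285,110,115),(185,200,100,90)),("top",(375,250,70,85),(235,255,90,95))):
    im=d[n]["pixels"];hsv=cv2.cvtColor(im,cv2.COLOR_RGB2HSV)
    x,y,w,h=c1
    o=cv2.inRange(hsv,(5,180,130),(20,255,255))
    for st,ce,m in blobs(o,60):
        if x<ce[0]<x+w and y<ce[1]<y+h:
            p=np.argwhere(m)[:,::-1].astype(np.float32);print(n,"orange",st,ce,cv2.minAreaRect(p))
    x,y,w,h=c2
    k=(hsv[:,:,2]<60)
    for st,ce,m in blobs(k,15):
        if x<ce[0]<x+w and y<ce[1]<y+h: print(n,"black",st,ce)
    # plywood base: non-blue in window
    b=cv2.inRange(hsv,(100,120,60),(130,255,255))==0
    for st,ce,m in blobs(b,300):
        if x<ce[0]<x+w and y<ce[1]<y+h:
            p=np.argwhere(m)[:,::-1].astype(np.float32);r=cv2.minAreaRect(p);print(n,"stand",st,r,cv2.boxPoints(r).tolist())
            if n=="top":
                q=plane(d[n],cv2.boxPoints(r),12);print(np.round(q),np.round(q.mean(0)),[np.linalg.norm(q[i]-q[i-1]).round() for i in range(4)])
    for x,y,w,h in(c1,c2): out.append(cv2.resize(im[y:y+h,x:x+w],(400,300),interpolation=cv2.INTER_CUBIC))
cv2.imwrite("pics/crops.png",np.vstack([np.hstack(out[:2]),np.hstack(out[2:])])[:,:,::-1])
E
```

```text
side orange [ 273  297   56   66 1894] [297.88701162 327.43769799] ((297.38250732421875, 326.7144470214844), (37.64295196533203, 73.06092834472656), 50.52754211425781)
side black [221 215  13   9  84] [227.27380952 219.10714286]
side black [237 215  13   9  81] [242.79012346 219.16049383]
side black [217 234  13   8  87] [223.         237.86206897]
side black [233 234  13   9  86] [239.3255814  238.02325581]
side stand [ 194  212   79   67 4072] ((233.1817169189453, 244.6423797607422), (77.60926055908203, 65.86052703857422), 0.8425243496894836) [[193.89706420898438, 276.9985046386719], [194.86550903320312, 211.14508056640625], [272.46636962890625, 212.2862548828125], [271.4979248046875, 278.1396789550781]]
top stand [ 240  264   77   78 3671] ((277.9911193847656, 302.621337890625), (60.61539077758789, 61.00000762939453), 22.61986541748047) [[238.2840118408203, 319.1183776855469], [261.74554443359375, 262.8106994628906], [317.6982421875, 286.1242980957031], [294.2366943359375, 342.4319763183594]]
[[425. 285.  12.]
 [570. 230.  12.]
 [513.  84.  12.]
 [369. 141.  12.]] [469. 185.  12.] [np.float64(155.0), np.float64(155.0), np.float64(157.0), np.float64(154.0)]
```

View pics/crops.png

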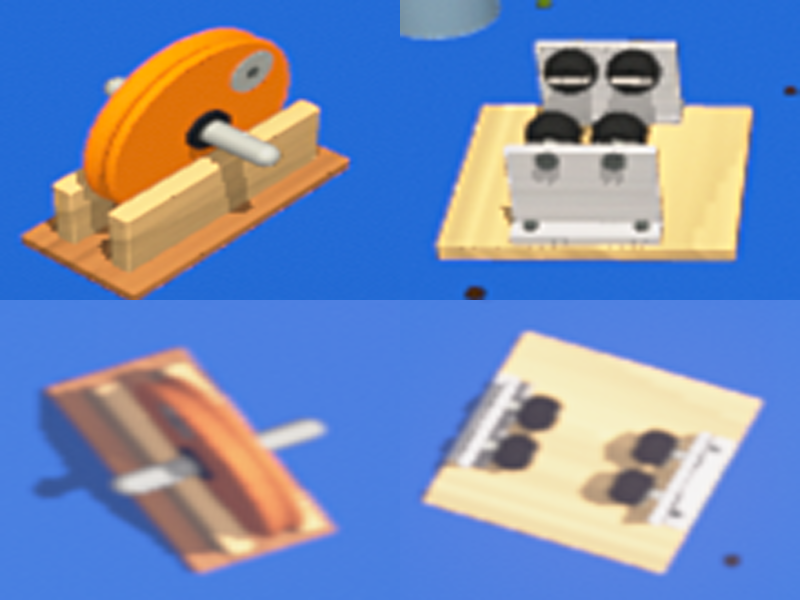

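The crops show three things:
- **Wheel:** the shaft ends are at side (325,344)/(281,318) and top (431,286)/(396,302).
- **Weight:** the steel spot is at side (319,313).
- **Stand:** the roller pairs are visible in both views.

I'll triangulate these points.

Run:
```python
from h import *;import pickle
d=pickle.load(open("im0.pkl","rb"))
C=lambda x,y,c,sx,sy:(c[0]+x*c[2]/400,c[1]+y*c[3]/300)
W=lambda x,y:C(x,y-300,(375,250,70,85),0,0)
S=lambda x,y:C(x-400,y-300,(235,255,90,95),0,0)
w=lambda x,y:C(x,y,(250,285,110,115),0,0)
s=lambda x,y:C(x-400,y,(185,200,100,90),0,0)
R={}
for k,a,b in(("shaft-",w(270,155),W(320,428)),("shaft+",w(114,87),W(122,485)),
 ("r+y-x",s(570,72),S(516,452)),("r+y+x",s(633,70),S(541,412)),
 ("r-y-x",s(553,130),S(632,487)),("r-y+x",s(618,132),S(655,448))):
    c1,d1=ray(d["side"],a);c2,d2=ray(d["top"],b);x,e=tri([(c1,d1[0]),(c2,d2[0])]);R[k]=x;print(k,x.round(1),np.round(e,1))
a=R["shaft+"]-R["shaft-"];print("hub",(R["shaft+"]+R["shaft-"])/2,"len",np.linalg.norm(a),"yaw y-axis",np.degrees(np.arctan2(a[1],a[0])))
p=(R["r+y-x"]+R["r+y+x"])/2;m=(R["r-y-x"]+R["r-y+x"])/2;a=p-m
print("stand",(p+m)/2,a,"yaw",np.degrees(np.arctan2(a[1],a[0])))
# top of orange rim strip, top view: ends
```

```text
shaft- [ 515.7 -192.7   81.4] [1.1 1.1]
shaft+ [ 474.5 -108.7   76.4] [0.5 0.5]
r+y-x [466.7 222.3  64.9] [0.7 0.7]
r+y+x [497.7 209.3  67.3] [0.5 0.5]
r-y-x [441.4 157.   69.4] [1.1 1.1]
r-y+x [471.6 145.2  68.2] [1.1 1.1]
hub [ 495.11873673 -150.72641721   78.90664077] len 93.69655226511688 yaw y-axis 116.13225940538292
stand [469.34604223 183.43067283  67.47633802] [25.71648086 64.67200818 -2.69886899] yaw 68.31502037039276
```

The heights match what they should be (about 76 mm for the hub, about 65 mm for the rollers), and so does the shaft length. The wheel is at about (495,-151) with its axis at 116°. The stand is at (469,184) with its axis at about 69°. I'll move above the wheel.

Emit:
{"method": "send_rows", "body": {
  "series": [
    {"dx": 22, "dy": -19, "dz": -2, "az": -0.1, "hand": 0},
    {"dx": 44, "dy": -37.8, "dz": -2, "az": -0.2, "hand": 0},
    {"dx": 44, "dy": -37.8, "dz": -2, "az": -0.2, "hand": 0},
    {"dx": 44, "dy": -37.8, "dz": -2, "az": -0.2, "hand": 0},
    {"dx": 44, "dy": -37.8, "dz": -2, "az": -0.2, "hand": 0},
    {"dx": 44, "dy": -37.8, "dz": -2, "az": -0.2, "hand": 0},
    {"dx": 44, "dy": -37.8, "dz": -2, "az": -0.2, "hand": 0},
    {"dx": 44, "dy": -37.8, "dz": -2, "az": -0.2, "hand": 0},
    {"dx": 44, "dy": -37.8, "dz": -2, "az": -0.2, "hand": 0},
    {"dx": 44, "dy": -37.8, "dz": -2, "az": -0.2, "hand": 0}
  ]
}}

```text
invalid input at $.series[0]: expected keys ax, ay, az, dx, dy, dz, hand
```

Emit:
{"method": "send_rows", "body": {
  "series": [
    {"ax": 0, "ay": 0, "az": -0.1, "dx": 22, "dy": -19, "dz": -2, "hand": 0},
    {"ax": 0, "ay": 0, "az": -0.2, "dx": 44, "dy": -37.8, "dz": -2, "hand": 0},
    {"ax": 0, "ay": 0, "az": -0.2, "dx": 44, "dy": -37.8, "dz": -2, "hand": 0},
    {"ax": 0, "ay": 0, "az": -0.2, "dx": 44, "dy": -37.8, "dz": -2, "hand": 0},
    {"ax": 0, "ay": 0, "az": -0.2, "dx": 44, "dy": -37.8, "dz": -2, "hand": 0},
    {"ax": 0, "ay": 0, "az": -0.2, "dx": 44, "dy": -37.8, "dz": -2, "hand": 0},
    {"ax": 0, "ay": 0, "az": -0.2, "dx": 44, "dy": -37.8, "dz": -2, "hand": 0},
    {"ax": 0, "ay": 0, "az": -0.2, "dx": 44, "dy": -37.8, "dz": -2, "hand": 0},
    {"ax": 0, "ay": 0, "az": -0.2, "dx": 44, "dy": -37.8, "dz": -2, "hand": 0},
    {"ax": 0, "ay": 0, "az": -0.2, "dx": 44, "dy": -37.8, "dz": -2, "hand": 0}
  ]
}}

```text
clock: 1.1
eef_pos: [449.2, -216.6, 248.8]
tool_rot: [-3.141, 0.0, 0.455]
force: [1.4, -0.7, 0.9]
width: 85.2
gripper_force: 0.0
```

Emit:
{"method": "send_rows", "body": {
  "series": [
    {"ax": 0, "ay": 0, "az": 0, "dx": 4, "dy": -2, "dz": 0, "hand": 0},
    {"ax": 0, "ay": 0, "az": 0, "dx": 7, "dy": -3.9, "dz": 0, "hand": 0},
    {"ax": 0, "ay": 0, "az": 0, "dx": 7, "dy": -3.9, "dz": 0, "hand": 0},
    {"ax": 0, "ay": 0, "az": 0, "dx": 7, "dy": -3.9, "dz": 0, "hand": 0},
    {"ax": 0, "ay": 0, "az": 0, "dx": 7, "dy": -3.9, "dz": 0, "hand": 0}
  ]
}}

```text
clock: 1.6
eef_pos: [493.4, -153.8, 248.5]
tool_rot: [3.142, 0.001, 0.453]
force: [0.4, 0.1, -0.7]
width: 85.5
gripper_force: 0.0
```

Run:
```python
from cell import *
import cv2,numpy as np,pickle
s=read_state();print(s["eef_pos"],s["tool_rot"])
g=get_image("wrist");pickle.dump(g,open("w1.pkl","wb"));cv2.imwrite("pics/w1.png",g["pixels"][:,:,::-1]);print(g["mtx"],g["R"],-g["R"].T@g["t"])
```

```text
[ 493.40088707 -153.80982519  248.54969818] [3.14153886e+00 1.30924400e-03 4.53029225e-01]
[[371.64829954   0.         317.30283511]
 [  0.         371.64829954 236.1861301 ]
 [  0.           0.           1.        ]] [[ 4.37651708e-01 -8.99144581e-01 -7.22894429e-05]
 [-8.66430837e-01 -4.21750031e-01  2.67253655e-01]
 [-2.40330164e-01 -1.16901385e-01 -9.63626213e-01]] [ 554.8678289  -123.7551185   390.54806614]
```

View pics/w1.png

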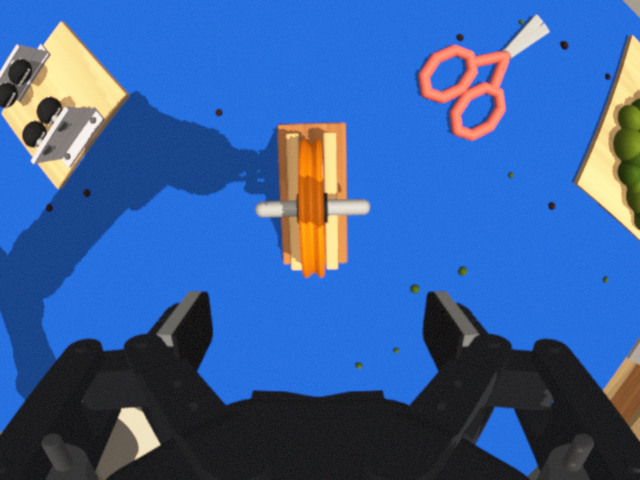

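The wrist view shows the shaft ends at (258,210) and (370,207), with the disc strip at about column 313, nearly upright and centred between the fingers (columns 185 and 450). Next I'll cast rays for the exact offset.

```bash
cat >> h.py <<'E'
def wray(g,uv):
    uv=np.atleast_2d(uv).astype(float);K=g["mtx"]
    p=np.c_[(uv-K[:2,2])/K[0,0],np.zeros(len(uv))]
    q=cv2.fisheye.undistortPoints((uv[:,None,:]),K,np.zeros(4)).reshape(-1,2)
    return -g["R"].T@g["t"],np.c_[q,np.ones(len(q))]@g["R"]
def wplane(g,uv,z):
    c,d=wray(g,uv);return c+d*((z-c[2])/d[:,2])[:,None]
E
python3 - <<'E'
from h import *;import pickle
g=pickle.load(open("w1.pkl","rb"));d=pickle.load(open("im0.pkl","rb"))
im=g["pixels"];hsv=cv2.cvtColor(im,cv2.COLOR_RGB2HSV)
steel=cv2.inRange(hsv,(0,0,90),(180,60,255))
bl=[b for b in blobs(steel,100) if 240<b[1][0]<390 and 190<b[1][1]<225]
E={}
for st,ce,m in bl:
    print("steel",st,ce)
    if ce[0]<300:e=(st[0]+2,ce[1]);k="+"
    else:e=(st[0]+st[2]-3,ce[1]);k="-"
    E[k]=e
so={"+":((281.3,318.4),(396.4,302.4)),"-":((324.3,344.4),(431,286.3))}
X={}
for k in E:
    rs=[]
    c,dd=wray(g,E[k]);rs.append((c,dd[0]))
    for v,p in zip(("side","top"),so[k]):
        c,dd=ray(d[v],p);rs.append((c,dd[0]))
    X[k],e=tri(rs);print(k,E[k],X[k].round(1),np.round(e,1),wplane(g,E[k],76).round(1))
a=X["+"]-X["-"];print("hub",(X["+"]+X["-"])/2,np.linalg.norm(a),np.degrees(np.arctan2(a[1],a[0])),"tilt",np.degrees(np.arcsin(a[2]/np.linalg.norm(a))))
o=cv2.inRange(hsv,(5,170,80),(22,255,255))
o[:,:295]=0;o[:,332:]=0
rows=[]
for r in range(130,280,6):
    c=np.flatnonzero(o[r]);
    if len(c):rows.append((r,c.min(),c.max()))
print(rows)
# rim top line: near the hub's row at z=136
for r in (150,160,180,230,255,270):
    c=np.flatnonzero(o[r]);print(r,wplane(g,[(c.min(),r),(c.max(),r)],136).round(1).tolist())
E
```

```text
steel [327 199  43  17 625] [347.2512 206.9328]
steel [256 200  41  18 605] [276.64958678 208.5107438 ]
- (np.int32(367), np.float64(206.9328)) [ 517.2 -190.8   78.7] [2.9 0.7 3.3] [[ 518.9 -189.1   76. ]]
+ (np.int32(258), np.float64(208.5107438016529)) [ 475.2 -106.9   74.9] [2.5 0.5 2.3] [[ 476.3 -104.6   76. ]]
hub [ 496.20834833 -148.82782465   76.78157537] 93.92107436836636 116.6249944487339 tilt -2.2921564936014485
[(130, np.int64(295), np.int64(324)), (136, np.int64(304), np.int64(315)), (142, np.int64(299), np.int64(321)), (148, np.int64(299), np.int64(322)), (154, np.int64(298), np.int64(322)), (160, np.int64(298), np.int64(322)), (166, np.int64(298), np.int64(321)), (172, np.int64(298), np.int64(321)), (178, np.int64(298), np.int64(322)), (184, np.int64(298), np.int64(322)), (190, np.int64(298), np.int64(322)), (196, np.int64(298), np.int64(323)), (202, np.int64(298), np.int64(323)), (208, np.int64(298), np.int64(323)), (214, np.int64(298), np.int64(324)), (220, np.int64(298), np.int64(324)), (226, np.int64(299), np.int64(324)), (232, np.int64(299), np.int64(324)), (238, np.int64(299), np.int64(324)), (244, np.int64(300), np.int64(324)), (250, np.int64(300), np.int64(324)), (256, np.int64(300), np.int64(324)), (262, np.int64(301), np.int64(324)), (268, np.int64(302), np.int64(323)), (274, np.int64(304), np.int64(322))]
150 [[540.3, -116.2, 136.0], [547.4, -130.9, 136.0]]
160 [[534.1, -119.2, 136.0], [541.2, -133.9, 136.0]]
180 [[521.6, -125.1, 136.0], [528.8, -140.0, 136.0]]
230 [[489.8, -141.0, 136.0], [497.5, -156.9, 136.0]]
255 [[473.2, -149.6, 136.0], [480.8, -165.1, 136.0]]
270 [[463.7, -156.5, 136.0], [470.1, -169.6, 136.0]]
```

The rim width comes out at 17.6 mm, the hub is at about 76.8 mm, and the lean is small. I'll correct sideways by 6 mm in x and -4 mm in y, then descend.

Emit:
{"method": "send_rows", "body": {
  "series": [
    {"ax": 0, "ay": 0, "az": -0.013, "dx": 0.6, "dy": -0.43, "dz": 3, "hand": 0},
    {"ax": 0, "ay": 0, "az": -0.013, "dx": 0.6, "dy": -0.43, "dz": 6, "hand": 0},
    {"ax": 0, "ay": 0, "az": -0.013, "dx": 0.6, "dy": -0.43, "dz": 9, "hand": 0},
    {"ax": 0, "ay": 0, "az": -0.013, "dx": 0.6, "dy": -0.43, "dz": 12, "hand": 0},
    {"ax": 0, "ay": 0, "az": -0.013, "dx": 0.6, "dy": -0.43, "dz": 14.4, "hand": 0},
    {"ax": 0, "ay": 0, "az": -0.013, "dx": 0.6, "dy": -0.43, "dz": 14.4, "hand": 0},
    {"ax": 0, "ay": 0, "az": -0.013, "dx": 0.6, "dy": -0.43, "dz": 14.4, "hand": 0.3},
    {"ax": 0, "ay": 0, "az": -0.013, "dx": 0.6, "dy": -0.43, "dz": 14.4, "hand": 0.5}
  ]
}}

```text
clock: 2.45
eef_pos: [498.6, -147.0, 106.1]
tool_rot: [3.14, -0.002, 0.467]
force: [-0.3, -0.5, -0.3]
width: 58.9
gripper_force: 0.0
```

Run:
```python
from cell import *
import cv2,numpy as np,pickle
s=read_state();print(s["eef_pos"],s["tool_rot"],s["width"],s["force"])
g=get_image("wrist");cv2.imwrite("pics/w2.png",g["pixels"][:,:,::-1])
```

```text
[ 498.64135494 -146.9550931   106.14193398] [ 3.13983708e+00 -1.77268397e-03  4.66741159e-01] 58.905707174108564 [-0.30856028 -0.52357846 -0.2527028 ]
```

View pics/w2.png

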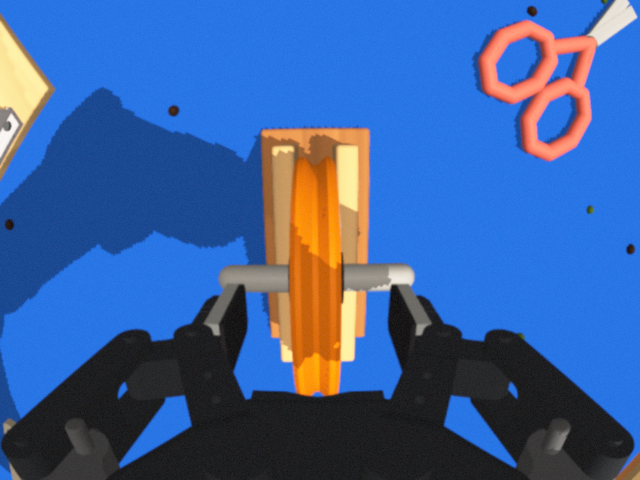

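The disc spans columns 291–342 (middle 317), centred between the pads at 245 and 388. I'll close now.

Emit:
{"method": "send_rows", "body": {
  "series": [
    {"ax": 0, "ay": 0, "az": 0, "dx": 0, "dy": 0, "dz": 0, "hand": 0.6},
    {"ax": 0, "ay": 0, "az": 0, "dx": 0, "dy": 0, "dz": 0, "hand": 0.7},
    {"ax": 0, "ay": 0, "az": 0, "dx": 0, "dy": 0, "dz": 0, "hand": 0.8},
    {"ax": 0, "ay": 0, "az": 0, "dx": 0, "dy": 0, "dz": 0, "hand": 1},
    {"ax": 0, "ay": 0, "az": 0, "dx": 0, "dy": 0, "dz": 0, "hand": 1},
    {"ax": 0, "ay": 0, "az": 0, "dx": 0, "dy": 0, "dz": 0, "hand": 1},
    {"ax": 0, "ay": 0, "az": 0, "dx": 0, "dy": 0, "dz": 0, "hand": 1},
    {"ax": 0, "ay": 0, "az": 0, "dx": 0, "dy": 0, "dz": 0, "hand": 1}
  ]
}}

```text
clock: 3.3
eef_pos: [498.3, -146.3, 105.5]
tool_rot: [3.141, -0.001, 0.468]
force: [-0.2, 0.4, 5.8]
width: 17.2
gripper_force: 58.7
```

Emit:
{"method": "send_rows", "body": {
  "series": [
    {"ax": 0, "ay": 0, "az": 0, "dx": 0, "dy": 0, "dz": -1, "hand": 1},
    {"ax": 0, "ay": 0, "az": 0, "dx": 0, "dy": 0, "dz": -2.5, "hand": 1},
    {"ax": 0, "ay": 0, "az": 0, "dx": 0, "dy": 0, "dz": -4, "hand": 1},
    {"ax": 0, "ay": 0, "az": 0, "dx": 0, "dy": 0, "dz": -6, "hand": 1},
    {"ax": 0, "ay": 0, "az": 0, "dx": 0, "dy": 0, "dz": -8, "hand": 1},
    {"ax": 0, "ay": 0, "az": 0, "dx": 0, "dy": 0, "dz": -9.5, "hand": 1},
    {"ax": 0, "ay": 0, "az": 0, "dx": 0, "dy": 0, "dz": -10, "hand": 1},
    {"ax": 0, "ay": 0, "az": 0, "dx": 0, "dy": 0, "dz": -10, "hand": 1}
  ]
}}

```text
clock: 4.1
eef_pos: [497.7, -146.1, 205.1]
tool_rot: [3.141, -0.0, 0.468]
force: [-0.4, -0.4, -4.6]
width: 17.3
gripper_force: 59.3
```

The wheel is held and lifted (about 4.5 N). I'll carry it above the stand while turning -48°.

Emit:
{"method": "send_rows", "body": {
  "series": [
    {"ax": 0, "ay": 0, "az": 0.04, "dx": 0.6, "dy": -1.5, "dz": 0, "hand": 1},
    {"ax": 0, "ay": 0, "az": 0.12, "dx": 1.8, "dy": -4.5, "dz": 0, "hand": 1},
    {"ax": 0, "ay": 0, "az": 0.23, "dx": 3.4, "dy": -8.5, "dz": 0, "hand": 1},
    {"ax": 0, "ay": 0, "az": 0.35, "dx": 5.2, "dy": -13, "dz": 0, "hand": 1},
    {"ax": 0, "ay": 0, "az": 0.47, "dx": 7, "dy": -17.5, "dz": 0, "hand": 1},
    {"ax": 0, "ay": 0, "az": 0.59, "dx": 8.8, "dy": -22, "dz": 0, "hand": 1},
    {"ax": 0, "ay": 0, "az": 0.7, "dx": 10.4, "dy": -26, "dz": 0, "hand": 1},
    {"ax": 0, "ay": 0, "az": 0.78, "dx": 11.6, "dy": -29, "dz": 0, "hand": 1},
    {"ax": 0, "ay": 0, "az": 0.82, "dx": 12.2, "dy": -30.4, "dz": 0, "hand": 1},
    {"ax": 0, "ay": 0, "az": 0.835, "dx": 12.3, "dy": -30.7, "dz": 0, "hand": 1}
  ]
}}

```text
clock: 5.1
eef_pos: [467.8, 186.1, 203.6]
tool_rot: [3.141, 0.002, -0.363]
force: [0.2, -0.2, -4.6]
width: 17.3
gripper_force: 59.5
```

Emit:
{"method": "send_rows", "body": {
  "series": [
    {"ax": 0, "ay": 0, "az": 0, "dx": 0, "dy": 0, "dz": 0, "hand": 1},
    {"ax": 0, "ay": 0, "az": 0, "dx": 0, "dy": 0, "dz": 0, "hand": 1}
  ]
}}

```text
clock: 5.3
eef_pos: [469.0, 181.4, 204.3]
tool_rot: [3.14, 0.0, -0.369]
force: [0.9, 0.4, -4.5]
width: 17.0
gripper_force: 59.5
```

Run:
```python
from cell import *
import cv2,numpy as np,pickle
s=read_state();print(s["eef_pos"],s["tool_rot"],s["width"],s["force"],s["qpos"].round(2) if hasattr(s["qpos"],"round") else s["qpos"])
d={n:get_image(n) for n in("wrist","side","top")};d["s"]=s
pickle.dump(d,open("im3.pkl","wb"))
a=d["wrist"]["pixels"];b=d["side"]["pixels"][60:300,130:370]
v=np.hstack([cv2.resize(a[:, 40:600],(420,360)),cv2.resize(b,(360,360),interpolation=cv2.INTER_CUBIC)])
cv2.imwrite("pics/w3.png",v[:,:,::-1])
```

```text
[469.02063202 181.44679586 204.33143501] [ 3.13974660e+00  3.78893308e-04 -3.68572888e-01] 16.99923029691516 [ 0.85764068  0.40104726 -4.5458464 ] [-0.53  0.46  0.14  1.95 -0.09  0.74 -2.27]
```

View pics/w3.png

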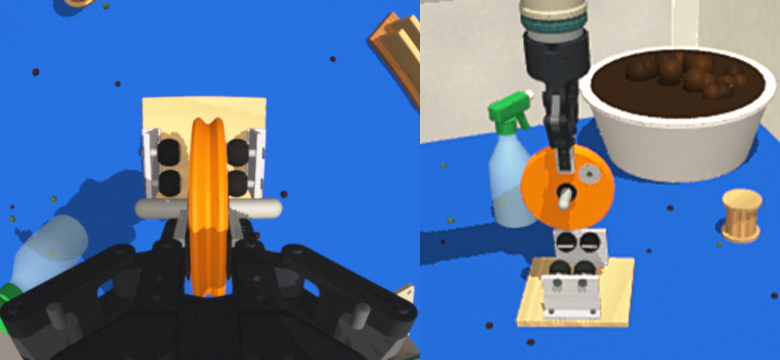

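The wrist view shows the roller pairs on both sides of the disc, at crop (169,152)/(169,183) and (237,152)/(238,183), with the shaft at crop row 208. The side view shows the weight still at the upper right. Next I'll measure the remaining offset.

Run:
```python
from h import *;import pickle
d=pickle.load(open("im3.pkl","rb"));g=d["wrist"];d0=pickle.load(open("im0.pkl","rb"))
im=g["pixels"];hsv=cv2.cvtColor(im,cv2.COLOR_RGB2HSV)
bl=[]
for st,ce,m in blobs(hsv[:,:,2]<60,150):
    if 240<ce[0]<390 and 180<ce[1]<262 and st[4]<1500: print("blk",st,ce);bl.append(ce)
steel=cv2.inRange(hsv,(0,0,100),(180,60,255)); E={}
steel[:264]=0;steel[294:]=0
for st,ce,m in blobs(steel,150):
    if 200<ce[0]<430: print("steel",st,ce)
P=lambda x,y:(40+x*560/420,y*480/360)
L=[];
w={"r+y+x":P(169,152),"r+y-x":P(169,183),"r-y+x":P(237,152),"r-y-x":P(238,183)}
s=lambda x,y:(185+(x-400)/4,200+y*.3)
sd={"r+y-x":s(570,72),"r+y+x":s(633,70),"r-y-x":s(553,130),"r-y+x":s(618,132)}
X={}
for k in w:
    c,a=wray(g,w[k]);c2,b=ray(d0["side"],sd[k]);X[k],e=tri([(c,a[0]),(c2,b[0])]);print(k,X[k].round(1),np.round(e,1),wplane(g,w[k],70).round(1))
a=(X["r+y-x"]+X["r+y+x"]-X["r-y-x"]-X["r-y+x"])/2
print("stand",sum(X.values())/4,"yaw",np.degrees(np.arctan2(a[1],a[0])))
q=np.array([wplane(g,w[k],70)[0] for k in w]);a=(q[0]+q[1]-q[2]-q[3])/2;print("stand w",q.mean(0),np.degrees(np.arctan2(a[1],a[0])),np.linalg.norm(a))
e=wplane(g,[P(135,208.5),P(281,208.5)],175);a=e[0]-e[1];print("shaft w",e,e.mean(0),np.linalg.norm(a),np.degrees(np.arctan2(a[1],a[0])))
# near shaft end in side
c,a=wray(g,P(280,208.5));c2,b=ray(d["side"],(130+(565-420)*240/360,60+209*240/360));print("end tri",tri([(c,a[0]),(c2,b[0])]))
```

```text
blk [250 186  29  35 894] [264.35458613 203.19127517]
blk [343 186  28  36 842] [356.5807601  203.33491686]
blk [252 227  28  35 850] [265.67411765 244.00588235]
blk [345 228  24  34 736] [355.9388587  244.24456522]
steel [ 220  264   70   30 1819] [256.18691589 277.91423859]
steel [ 345  264   71   30 1839] [378.35725938 277.58836324]
r+y+x [499.4 213.5  64.3] [0.2 0.2] [[500.2 212.3  70. ]]
r+y-x [468.3 227.1  61.7] [0.1 0.1] [[470.  225.2  70. ]]
r-y+x [473.9 148.2  65.7] [0.5 0.5] [[475.3 148.2  70. ]]
r-y-x [443.1 158.4  68.1] [0.4 0.4] [[444.1 158.2  70. ]]
stand [471.16831292 186.79985076  64.9497247 ] yaw 69.31321127766157
stand w [472.40809315 185.97824069  70.        ] 68.82425275451854 70.29301618013464
shaft w [[485.71573127 228.78541091 175.        ]
 [449.99417366 136.54667391 175.        ]] [467.85495247 182.66604241 175.        ] 98.91417633316152 68.82996750205525
end tri (array([450.84661875, 136.19214669, 172.1415797 ]), [np.float64(1.9180957487040844), np.float64(1.918095748703981)])
```

The yaw already agrees (68.8° for both shaft and rollers). The remaining offset is about +2.5 mm in tool x and -4.3 mm in tool y. I'll shift and descend to just above the seat.

Emit:
{"method": "send_rows", "body": {
  "series": [
    {"ax": 0, "ay": 0, "az": 0, "dx": 0.25, "dy": -0.43, "dz": 1, "hand": 1},
    {"ax": 0, "ay": 0, "az": 0, "dx": 0.25, "dy": -0.43, "dz": 2.5, "hand": 1},
    {"ax": 0, "ay": 0, "az": 0, "dx": 0.25, "dy": -0.43, "dz": 4, "hand": 1},
    {"ax": 0, "ay": 0, "az": 0, "dx": 0.25, "dy": -0.43, "dz": 5.5, "hand": 1},
    {"ax": 0, "ay": 0, "az": 0, "dx": 0.25, "dy": -0.43, "dz": 7, "hand": 1},
    {"ax": 0, "ay": 0, "az": 0, "dx": 0.25, "dy": -0.43, "dz": 8, "hand": 1},
    {"ax": 0, "ay": 0, "az": 0, "dx": 0.25, "dy": -0.43, "dz": 8.5, "hand": 1},
    {"ax": 0, "ay": 0, "az": 0, "dx": 0.25, "dy": -0.43, "dz": 8.8, "hand": 1},
    {"ax": 0, "ay": 0, "az": 0, "dx": 0.25, "dy": -0.43, "dz": 8.8, "hand": 1}
  ]
}}

```text
clock: 6.35
eef_pos: [473.2, 186.5, 116.7]
tool_rot: [-3.142, -0.0, -0.367]
force: [0.2, -0.1, -4.2]
width: 17.4
gripper_force: 59.4
```

Run:
```python
from cell import *
import cv2,numpy as np,pickle
s=read_state();print(s["eef_pos"],s["tool_rot"],s["width"],s["force"])
d={n:get_image(n) for n in("wrist","side")};pickle.dump(d,open("im4.pkl","wb"))
a=d["wrist"]["pixels"];b=d["side"]["pixels"][150:300,160:310]
v=np.hstack([cv2.resize(a[:, 40:600],(420,360)),cv2.resize(b,(360,360),interpolation=cv2.INTER_CUBIC)])
cv2.imwrite("pics/w4.png",v[:,:,::-1])
```

```text
[473.23154673 186.46778577 116.72132733] [-3.14152366e+00 -1.13270482e-04 -3.67325112e-01] 17.403037172305826 [ 0.16338383 -0.09245293 -4.15970415]
```

View pics/w4.png

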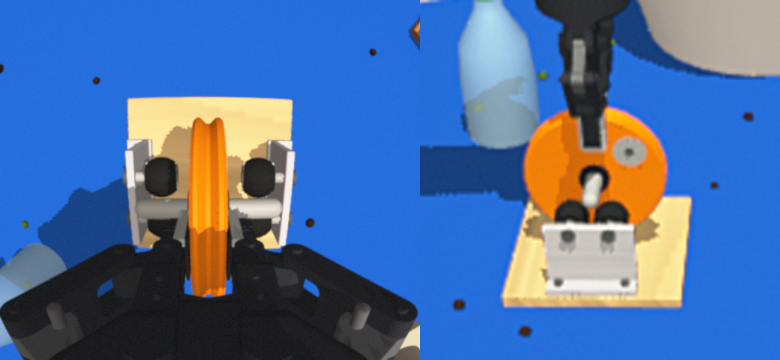

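The disc (crop column 209) is midway between the roller pairs (161/259), and in the side view the shaft is above the notch (593 against 571/609). I'll lower gently until there is contact.

Emit:
{"method": "send_rows", "body": {
  "series": [
    {"ax": 0, "ay": 0, "az": 0, "dx": 0, "dy": 0, "dz": 0.3, "hand": 1},
    {"ax": 0, "ay": 0, "az": 0, "dx": 0, "dy": 0, "dz": 0.5, "hand": 1},
    {"ax": 0, "ay": 0, "az": 0, "dx": 0, "dy": 0, "dz": 0.6, "hand": 1},
    {"ax": 0, "ay": 0, "az": 0, "dx": 0, "dy": 0, "dz": 0.65, "hand": 1},
    {"ax": 0, "ay": 0, "az": 0, "dx": 0, "dy": 0, "dz": 0.65, "hand": 1}
  ]
}}

```text
clock: 6.95
eef_pos: [473.0, 186.5, 110.2]
tool_rot: [3.142, 0.0, -0.367]
force: [0.4, -0.5, -5.2]
width: 17.2
gripper_force: 59.5
```

Emit:
{"method": "send_rows", "body": {
  "series": [
    {"ax": 0, "ay": 0, "az": 0, "dx": 0, "dy": 0, "dz": 0.1, "hand": 1},
    {"ax": 0, "ay": 0, "az": 0, "dx": 0, "dy": 0, "dz": 0.1, "hand": 1}
  ]
}}

```text
clock: 7.15
eef_pos: [472.8, 186.7, 109.4]
tool_rot: [-3.142, 0.001, -0.367]
force: [-0.6, 0.9, -2.1]
width: 16.9
gripper_force: 59.8
```

Emit:
{"method": "send_rows", "body": {
  "series": [
    {"ax": 0, "ay": 0, "az": 0, "dx": 0, "dy": 0, "dz": 0.05, "hand": 1},
    {"ax": 0, "ay": 0, "az": 0, "dx": 0, "dy": 0, "dz": 0.05, "hand": 1}
  ]
}}

```text
clock: 7.35
eef_pos: [472.8, 186.6, 109.1]
tool_rot: [-3.141, 0.0, -0.368]
force: [-2.9, -0.1, 1.7]
width: 17.1
gripper_force: 60.3
```

Emit:
{"method": "send_rows", "body": {
  "series": [
    {"ax": 0, "ay": 0, "az": 0, "dx": -0.05, "dy": 0, "dz": 0, "hand": 1},
    {"ax": 0, "ay": 0, "az": 0, "dx": -0.05, "dy": 0, "dz": 0, "hand": 1}
  ]
}}

```text
clock: 7.55
eef_pos: [472.7, 186.7, 109.1]
tool_rot: [-3.141, -0.0, -0.368]
force: [-0.3, 0.7, 1.7]
width: 17.1
gripper_force: 60.3
```

It is seated with no side load (force z +1.7 N, so the rollers carry the wheel). I'll release and withdraw straight up.

Emit:
{"method": "send_rows", "body": {
  "series": [
    {"ax": 0, "ay": 0, "az": 0, "dx": 0, "dy": 0, "dz": 0, "hand": 0},
    {"ax": 0, "ay": 0, "az": 0, "dx": 0, "dy": 0, "dz": 0, "hand": 0},
    {"ax": 0, "ay": 0, "az": 0, "dx": 0, "dy": 0, "dz": 0, "hand": 0},
    {"ax": 0, "ay": 0, "az": 0, "dx": 0, "dy": 0, "dz": 0, "hand": 0},
    {"ax": 0, "ay": 0, "az": 0, "dx": 0, "dy": 0, "dz": 0, "hand": 0},
    {"ax": 0, "ay": 0, "az": 0, "dx": 0, "dy": 0, "dz": -2, "hand": 0},
    {"ax": 0, "ay": 0, "az": 0, "dx": 0, "dy": 0, "dz": -5, "hand": 0},
    {"ax": 0, "ay": 0, "az": 0, "dx": 0, "dy": 0, "dz": -9, "hand": 0},
    {"ax": 0, "ay": 0, "az": 0, "dx": 0, "dy": 0, "dz": -12, "hand": 0},
    {"ax": 0, "ay": 0, "az": 0, "dx": 0, "dy": 0, "dz": -12, "hand": 0}
  ]
}}

```text
clock: 8.55
eef_pos: [475.3, 187.6, 232.8]
tool_rot: [-3.135, -0.006, -0.367]
force: [1.0, 0.2, -1.6]
width: 85.3
gripper_force: 0.0
```

Emit:
{"method": "send_rows", "body": {
  "series": [
    {"ax": 0, "ay": 0, "az": 0, "dx": 0, "dy": 0, "dz": 0, "hand": 0},
    {"ax": 0, "ay": 0, "az": 0, "dx": 0, "dy": 0, "dz": 0, "hand": 0},
    {"ax": 0, "ay": 0, "az": 0, "dx": 0, "dy": 0, "dz": 0, "hand": 0},
    {"ax": 0, "ay": 0, "az": 0, "dx": 0, "dy": 0, "dz": 0, "hand": 0},
    {"ax": 0, "ay": 0, "az": 0, "dx": 0, "dy": 0, "dz": 0, "hand": 0},
    {"ax": 0, "ay": 0, "az": 0, "dx": 0, "dy": 0, "dz": 0, "hand": 0},
    {"ax": 0, "ay": 0, "az": 0, "dx": 0, "dy": 0, "dz": 0, "hand": 0},
    {"ax": 0, "ay": 0, "az": 0, "dx": 0, "dy": 0, "dz": 0, "hand": 0},
    {"ax": 0, "ay": 0, "az": 0, "dx": 0, "dy": 0, "dz": 0, "hand": 0},
    {"ax": 0, "ay": 0, "az": 0, "dx": 0, "dy": 0, "dz": 0, "hand": 0}
  ]
}}

```text
clock: 9.55
eef_pos: [472.6, 186.7, 228.8]
tool_rot: [-3.142, -0.0, -0.367]
force: [0.6, 0.1, -0.3]
width: 85.5
gripper_force: 0.0
```

Emit:
{"method": "send_rows", "body": {
  "series": [
    {"ax": 0, "ay": 0, "az": 0, "dx": 0, "dy": 0, "dz": 0, "hand": 0},
    {"ax": 0, "ay": 0, "az": 0, "dx": 0, "dy": 0, "dz": 0, "hand": 0},
    {"ax": 0, "ay": 0, "az": 0, "dx": 0, "dy": 0, "dz": 0, "hand": 0},
    {"ax": 0, "ay": 0, "az": 0, "dx": 0, "dy": 0, "dz": 0, "hand": 0},
    {"ax": 0, "ay": 0, "az": 0, "dx": 0, "dy": 0, "dz": 0, "hand": 0},
    {"ax": 0, "ay": 0, "az": 0, "dx": 0, "dy": 0, "dz": 0, "hand": 0},
    {"ax": 0, "ay": 0, "az": 0, "dx": 0, "dy": 0, "dz": 0, "hand": 0},
    {"ax": 0, "ay": 0, "az": 0, "dx": 0, "dy": 0, "dz": 0, "hand": 0},
    {"ax": 0, "ay": 0, "az": 0, "dx": 0, "dy": 0, "dz": 0, "hand": 0},
    {"ax": 0, "ay": 0, "az": 0, "dx": 0, "dy": 0, "dz": 0, "hand": 0}
  ]
}}

```text
clock: 10.55
eef_pos: [472.6, 186.7, 228.8]
tool_rot: [-3.142, -0.0, -0.367]
force: [0.8, 0.0, -0.3]
width: 85.6
gripper_force: 0.0
```

Emit:
{"method": "send_rows", "body": {
  "series": [
    {"ax": 0, "ay": 0, "az": 0, "dx": 0, "dy": 0, "dz": 0, "hand": 0},
    {"ax": 0, "ay": 0, "az": 0, "dx": 0, "dy": 0, "dz": 0, "hand": 0},
    {"ax": 0, "ay": 0, "az": 0, "dx": 0, "dy": 0, "dz": 0, "hand": 0},
    {"ax": 0, "ay": 0, "az": 0, "dx": 0, "dy": 0, "dz": 0, "hand": 0},
    {"ax": 0, "ay": 0, "az": 0, "dx": 0, "dy": 0, "dz": 0, "hand": 0},
    {"ax": 0, "ay": 0, "az": 0, "dx": 0, "dy": 0, "dz": 0, "hand": 0},
    {"ax": 0, "ay": 0, "az": 0, "dx": 0, "dy": 0, "dz": 0, "hand": 0},
    {"ax": 0, "ay": 0, "az": 0, "dx": 0, "dy": 0, "dz": 0, "hand": 0},
    {"ax": 0, "ay": 0, "az": 0, "dx": 0, "dy": 0, "dz": 0, "hand": 0},
    {"ax": 0, "ay": 0, "az": 0, "dx": 0, "dy": 0, "dz": 0, "hand": 0}
  ]
}}

```text
clock: 11.55
eef_pos: [472.6, 186.7, 228.8]
tool_rot: [-3.142, -0.0, -0.367]
force: [-0.2, 0.3, -0.1]
width: 85.5
gripper_force: 0.0
```

Run:
```python
from cell import *
import cv2,numpy as np
s=read_state();print(s["clock"],s["eef_pos"],s["width"],s["force"])
a=get_image("side")["pixels"][150:300,160:310];w=get_image("wrist")["pixels"]
read=[get_image("side")["pixels"][150:300,160:310] for _ in range(8)]
print("moved px",[int((cv2.absdiff(a,r).max(2)>60).sum()) for r in read])
cv2.imwrite("pics/w5.png",np.hstack([cv2.resize(w[:,40:600],(420,360)),cv2.resize(read[-1],(360,360),interpolation=cv2.INTER_CUBIC)])[:,:,::-1])
```

```text
11.55 [472.581031   186.65241544 228.80064609] 85.51966603202476 [-0.20788071  0.2531054  -0.09358962]
moved px [0, 0, 0, 0, 0, 0, 0, 0]
```

View pics/w5.png

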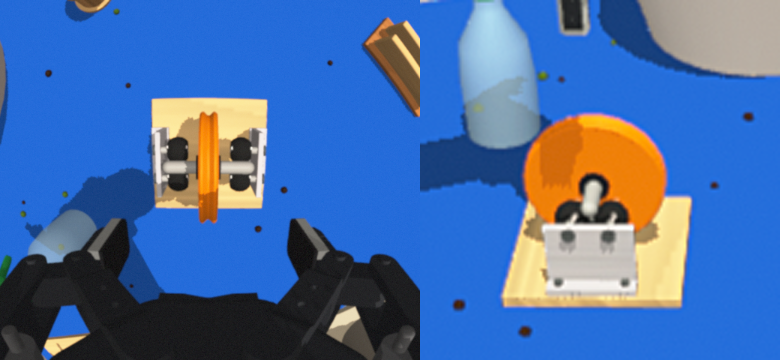

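The wheel sits in the notches of both roller pairs with the disc centred at crop (208,165). The steel spot has left the upper face and is now hidden low behind the plate. Nothing moved across 0.4 s of frames. I'll wait one more second and hand the job in.

Emit:
{"method": "send_rows", "body": {
  "series": [
    {"ax": 0, "ay": 0, "az": 0, "dx": 0, "dy": 0, "dz": 0, "hand": 0},
    {"ax": 0, "ay": 0, "az": 0, "dx": 0, "dy": 0, "dz": 0, "hand": 0},
    {"ax": 0, "ay": 0, "az": 0, "dx": 0, "dy": 0, "dz": 0, "hand": 0},
    {"ax": 0, "ay": 0, "az": 0, "dx": 0, "dy": 0, "dz": 0, "hand": 0},
    {"ax": 0, "ay": 0, "az": 0, "dx": 0, "dy": 0, "dz": 0, "hand": 0},
    {"ax": 0, "ay": 0, "az": 0, "dx": 0, "dy": 0, "dz": 0, "hand": 0},
    {"ax": 0, "ay": 0, "az": 0, "dx": 0, "dy": 0, "dz": 0, "hand": 0},
    {"ax": 0, "ay": 0, "az": 0, "dx": 0, "dy": 0, "dz": 0, "hand": 0},
    {"ax": 0, "ay": 0, "az": 0, "dx": 0, "dy": 0, "dz": 0, "hand": 0},
    {"ax": 0, "ay": 0, "az": 0, "dx": 0, "dy": 0, "dz": 0, "hand": 0}
  ]
}}

```text
clock: 13.05
eef_pos: [472.6, 186.7, 228.8]
tool_rot: [-3.142, -0.0, -0.367]
force: [0.4, 0.5, 0.4]
width: 85.1
gripper_force: 0.0
```

```bash
python3 -c "
from cell import *
print(finish_job())"
```

```text
the job is handed in; nothing more can be done
None
```

The flywheel went onto the rollers with its weight above the shaft, turned on its own after release and came to rest; the weight is hidden low behind the stand plate, so I infer rather than saw it at the bottom, and the job was handed in at about 13 s with no verdict returned.

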